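Slide the debris board under the bee hive

ROBOT

A 6-joint arm with a two-finger parallel gripper is mounted at the origin on the work surface. World frame = base frame: x ahead of the robot, y to its left, z up, the work surface at z = 0. Lengths are in m, angles in rad, forces in N, time in s.
With the tool pointing down it reaches from about 0.3 to 0.875 m from the base axis. Payload 4.2 kg.
Tool frame: the origin (TCP) lies on the centre line of the jaws, within the pads' length; the fingertips stand 22 mm ahead of it and the grasp point (between the pads) lies 3 mm ahead of it (robot.tip_reach is the distance from the TCP to the fingertips, in m); z points along the fingers, y is the direction in which the jaws open and shut (so a half turn about z gives the same grasp; the last joint's range is limited). The gripper opens to 85 mm and grips with 20 to 120 N. Pads are 22 mm wide; open, the fingers measure 114 mm over their backs; the gripper's body (76 mm by 85 mm) begins 54 mm behind the grasp point. The pads swing forward as they close: fully open they stand 13 mm farther back than shut.
Start: joints at [-1.232, 0.32, 1.565, -0, 1.257, -0.02], TCP at [0.202, -0.538, 0.227] pointing down, gripper open.
Joint ranges: [-3.11, 3.11], [-0.84, 2.01], [0.21, 2.61], [-1.34, 4.49], [0.05, 2.63], [-2.56, 2.56]. Speed limits (rad/s): [2.57, 2.57, 3.14, 3.14, 3.14, 3.14].

INTERFACE

Orientations are given as a unit quaternion [w, x, y, z].
In Python, from cell import robot gives the robot as it stands.
- The arm moves only by the tool carry_out, never from a script. Its argument "steps" is a list of rows, each a list of 3 entries, a list of its own where there are three numbers: the shift along the tool's x, y, z in mm, then the turn, a rotation vector about the tool's x, y, z in degrees, then the finger opening in mm, from 0 to 85.4. A call has 1 to 10 rows; each row shifts and turns the commanded pose from where the row before left it, along the tool's axes as they then stand; what a row does not reach is not made up. A row lasts 1/12 s, in which the tool goes at most 41.7 mm and 7.16 degrees, less where a joint would pass 70% of its speed; a pose out of reach is approached as far as the arm can. A call with a gripper value outside its range is refused whole. The fingers move at their own pace and stop on an object; the grip force is fixed at half the most. Time passes only in rows, so rows that do not move let the fingers close. It gives the time, the measured TCP pose, the force and the opening at its end, in the units of the state.
- robot.get_obs(): the state, without advancing time (a new reading comes with each control period).
- robot.snapshot(name): name is "scene" or "top"; returns the picture (384x512x3 uint8, blue, green, red); there is no depth.
- robot.camera_model(name): a dict with "mtx" (3x3 intrinsics, pixels), "k1" (the pictures are not rectified: a ray, as slopes to the right and down, at radius r is drawn at 1 + k1 r^2 times it, then the intrinsics apply), "origin" and "attitude" of the camera in the world. Camera axes: x right, y up, looking along -z (the intrinsics and any distortion apply to the point x, -y, -z); pixel columns grow to the right and rows downward; lengths in m; the calibration is good to about 2 mm. A picture is of the moment at which its call begins. camera_model takes no time and is no camera call.
- robot.finish_job(): hands the job in, once; it reports no verdict.
The state is a dict: "time": time; "qpos": joint angles; "qvel": joint speeds; "joint_torque": joint torques, N m; "eef_pos": TCP position; "eef_rot": TCP orientation; "wrist_force": force on the tool from outside, world axes, zero at the start; "torque": the same for the moment, N m; "grip_width": finger opening in m.
Only numpy, scipy, OpenCV 4.12 (cv2) and the standard library are available. Lean on these libraries where they do the work, as an engineer would, in place of code of your own. Each camera call takes 0.05 s, during which the arm holds its last target.

TASK

Slide the white debris board into the low gap under the bee hive's raised floor, pink end last, until it is fully home against the stop at the back, then leave it there. Only push it with the fingertips, flat on the bench: do not lift or tip it, do not ram it against the hive, and do not bump the hive with the hand. Leave the bottle, the jar, the pick and the hive cover as they stand.

Things in the scene. Friction and masses are not known exactly. Their poses are not given: they have to be found in the camera images.
- board: the loose debris board: a flat plywood rectangle 220 long x 120 wide x 12 mm thick, 0.14 to 0.28 kg, white gridded top, pink strip across its trailing end. It lies flat on the bench. Origin: centre of its underside. +x points along its length to the leading (plain) end, the pink end is at -x (110 mm from the origin each way); y is across its width; z up
- board_lead (a point): middle of the board's leading (plain) end, at its underside: 110 mm from the board's origin along its +x
- hive: the bee hive, fixed: a wooden box 180 x 180 mm in plan, 117 mm high, open at the top with brown nest inside. Its floor is raised on two side runners, leaving a tunnel 15 mm high, 128 mm wide and 165 mm deep whose floor is the bench. Open only at the front, which faces the hive's own -x. Origin: centre of the footprint at bench level; y across, tunnel centred on y = 0; push the board along the hive's +x
- hive_mouth (a point): middle of the tunnel's opening at bench level, in the hive's front face, 90 mm from its origin along its -x; axes as the hive's. The runners (15 mm high) reach 34 mm out from this face and splay, so that the mouth is 148 mm wide between their ends and narrows to 128 mm at the face; over their outsides the splayed ends measure 186 mm
- hive_stop (a point): middle of the back stop's face at bench level, 75 mm from the hive's origin along its +x; axes as the hive's. When the board is home its leading end touches here, its pink end sticks out 55 mm in front of the hive's front face, and its origin is at x = -35 mm, y = 0 in the hive's frame
- bottle: bystander: clear sampling bottle with a pink cap in a grey foot, 80 mm across the foot, 174 mm high, standing loose; origin at the centre of its underside
- jar: bystander: amber honey jar, 68 mm across, 85 mm high, standing loose; origin at the centre of its underside
- pick: bystander: green-handled pick, 170 mm long, lying loose along its own x; origin near its middle
- cover: bystander: the hive's wooden cover, 190 x 190 x 18 mm with a batten (36 mm high in all), lying loose on the bench; origin at the centre of its underside

How it is judged:
On the way:
1. the board's leading end is under the hive's floor, flat (x of board_lead in the frame of hive above -0.085 m and height (world z) of board below 0.004 m and angle between the x axis of board and the x axis of hive, either way round below 0.12 rad), for 0.1 s.
At the end, for the whole second after the job is handed in: the board lies flat and at rest under the hive, its leading end within 4 mm of the back stop, within 8 mm of the tunnel's middle and within 0.06 rad of its direction (x of board_lead in the frame of hive_stop between -0.004 and 0.004 m and y of board_lead in the frame of hive_stop between -0.008 and 0.008 m and angle between the x axis of board and the x axis of hive, either way round below 0.06 rad and angle between board's own z axis and vertical below 0.03 rad and height (world z) of board below 0.003 m and linear speed of board below 0.01 m/s); the robot touches nothing.
It fails at once if the board is tipped more than 0.06 rad (angle between board's own z axis and vertical above 0.06 rad).
It fails at once if the board is lifted more than 6 mm off the bench (height (world z) of board above 0.006 m).
It fails at once if the board is rammed against the hive (more than 40 N) (contact force between board and hive above 40 N).
It fails at once if the hand or arm bumps the hive (more than 5 N) (contact force between any of the fingers, the arm and hive above 5 N).
It fails at once if a bystander is moved more than 15 mm or knocked over (distance of any of bottle, jar, pick, cover from where it was at the start of the episode above 0.015 m or angle between any of bottle, jar's own z axis and vertical above 0.3 rad).
It also fails if it takes over 64 s, if anything falls off the work surface, if the arm or the gripper's body presses on something with over 40 N, if the wrist force passes 120 N, or if a joint passes its speed limit or range.

## Working session

There is one attempt and no reset: what is moved stays moved. The work goes in short steps, Python scripts to look and compute and a tool call to move; the robot and the scene stay as the last step left them, time stands still between calls to the robot, and variables do not carry over. Pictures are saved under pics/ and viewed, and the job is handed in when it is done.

Besides the shell and the picture viewer there is one more tool, called as name([rows], argument=value, ...), one row to a line, values as JSON. carry_out: Moves the arm, as the interface text tells. Its arguments: {"type":"object","properties":{"steps":{"type":"array"}},"required":["steps"]}

```bash
mkdir -p pics; ls; python3 - <<'E'
from cell import robot
import cv2
for n in("scene","top"):
    cv2.imwrite(f"pics/{n}0.png",robot.snapshot(n)); print(robot.camera_model(n))
o=robot.get_obs();print(o)
E
```

```text
pics
{'mtx': array([[454.53002098,   0.        , 249.29786802],
       [  0.        , 454.53002098, 188.93677025],
       [  0.        ,   0.        ,   1.        ]]), 'k1': -0.1069867046038345, 'origin': array([ 1.15509051, -0.82716178,  0.9273934 ]), 'attitude': array([0.86037188, 0.39897855, 0.13737061, 0.28584202])}
{'mtx': array([[480.65465943,   0.        , 255.40451041],
       [  0.        , 480.65465943, 194.11768598],
       [  0.        ,   0.        ,   1.        ]]), 'k1': -0.18257457280339168, 'origin': array([0.23718908, 0.01298338, 1.73689773]), 'attitude': array([-0.70126922, -0.06171292,  0.05145209,  0.70835421])}
{'time': 0.1, 'qpos': array([-1.23203495e+00,  3.20233376e-01,  1.56556840e+00, -3.35218424e-05,
        1.25741198e+00, -1.99977667e-02]), 'qvel': array([-0.00097899, -0.00023137, -0.00381817, -0.00019282, -0.00091339,
       -0.00141285]), 'joint_torque': array([ 6.42420873e-04, -4.16411090e+01, -2.34706414e+01,  1.07768089e-04,
        4.86721750e-03, -1.42699437e-05]), 'eef_pos': array([ 0.20173489, -0.53797681,  0.22615883]), 'eef_rot': array([-7.97748773e-04,  9.83953331e-01,  1.78424174e-01, -1.44379338e-04]), 'wrist_force': array([-0.1206346 ,  0.26623508,  0.02853061]), 'torque': array([-0.00661456,  0.01691952, -0.00503873]), 'grip_width': 0.08508861838742239}
```

View pics/scene0.png

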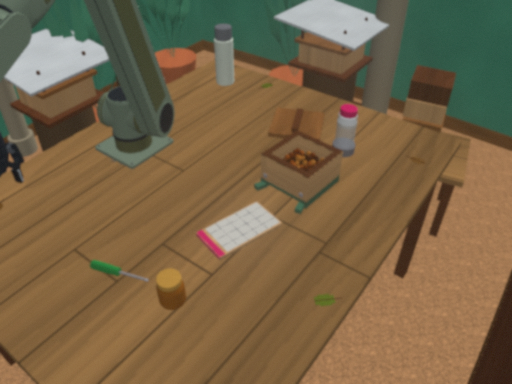

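View pics/top0.png

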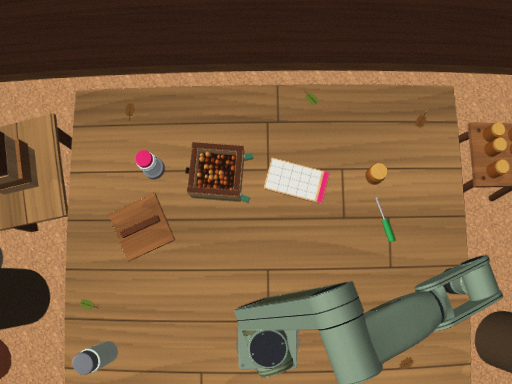

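The top view shows the board at (296,180) with its pink end at (324,187). The hive is at (216,172) and its green runner tips are at (248,156) and (245,198). The jar is at (376,173) and the pick at (386,220). Next I'll enlarge and measure.

```bash
cat > h.py <<'E'
import numpy as np,cv2
from scipy.spatial.transform import Rotation as R
from cell import robot
def ray(n,p):
    m=robot.camera_model(n)
    u=cv2.undistortPoints(np.array(p,float).reshape(-1,1,2),m['mtx'],np.array([m['k1'],0,0,0.])).reshape(-1,2)
    q=m['attitude'];r=R.from_quat([q[1],q[2],q[3],q[0]])
    return m['origin'],r.apply(np.c_[u[:,0],-u[:,1],-np.ones(len(u))])
def onz(n,p,z):
    o,d=ray(n,p); return o+d*((z-o[2])/d[:,2])[:,None]
def proj(n,P):
    m=robot.camera_model(n);q=m['attitude'];r=R.from_quat([q[1],q[2],q[3],q[0]])
    c=r.inv().apply(np.atleast_2d(P)-m['origin'])*[1,-1,-1]
    return cv2.projectPoints(c,np.zeros(3),np.zeros(3),m['mtx'],np.array([m['k1'],0,0,0.]))[0].reshape(-1,2)
E
python3 - <<'E'
from h import *
t=cv2.imread('pics/top0.png');s=cv2.imread('pics/scene0.png')
cv2.imwrite('pics/tc.png',cv2.resize(t[130:250,175:335],None,fx=5,fy=5,interpolation=cv2.INTER_CUBIC)[:600])
cv2.imwrite('pics/sc.png',cv2.resize(s[120:270,180:360],None,fx=4,fy=4,interpolation=cv2.INTER_CUBIC))
# board
for n,im,box in(('top',t,(262,335,150,210)),('scene',s,(190,290,195,262))):
    hsv=cv2.cvtColor(im,cv2.COLOR_BGR2HSV)
    m=((hsv[...,1]<75)&(hsv[...,2]>130))|((hsv[...,0]>160)&(hsv[...,1]>120)&(hsv[...,2]>120))
    k=np.zeros_like(m);k[box[2]:box[3],box[0]:box[1]]=1
    m=(m&k).astype('uint8')*255
    m=cv2.morphologyEx(m,cv2.MORPH_CLOSE,np.ones((3,3)))
    c=max(cv2.findContours(m,0,1)[0],key=cv2.contourArea)
    rows=onz(n,c.reshape(-1,2),.012)[:,:2]
    r=cv2.minAreaRect((rows*1000).astype('float32'));print(n,r,cv2.boxPoints(r).tolist())
    g=((hsv[...,0]>60)&(hsv[...,0]<100)&(hsv[...,1]>70)).astype('uint8')
    k=np.zeros_like(g)
    if n=='top':k[145:210,180:262]=1
    else:k[160:225,240:350]=1
    for c in cv2.findContours(g*k,0,1)[0]:
        if cv2.contourArea(c)>5:print('green',n,cv2.boundingRect(c),np.round(onz(n,c.reshape(-1,2).mean(0),.015),3), c.reshape(-1,2).tolist())
E
```

```text
top ((566.4014892578125, -114.26235961914062), (215.0329132080078, 116.58306121826172), 74.2974853515625) [[481.1868591308594, -201.9901123046875], [593.4190063476562, -233.54248046875], [651.6160888671875, -26.53460693359375], [539.3839721679688, 5.01776123046875]]
green top (241, 195, 8, 7) [[0.502 0.077 0.015]] [[241, 195], [241, 196], [241, 197], [241, 198], [241, 199], [242, 199], [243, 200], [244, 200], [245, 200], [246, 201], [247, 201], [248, 200], [248, 199], [248, 198], [248, 197], [247, 197], [246, 196], [245, 196], [244, 196], [243, 195], [242, 195]]
green top (244, 153, 9, 7) [[0.657 0.063 0.015]] [[251, 153], [250, 154], [249, 154], [248, 154], [247, 154], [246, 155], [245, 155], [245, 156], [245, 157], [244, 158], [244, 159], [245, 159], [246, 159], [247, 158], [248, 158], [249, 158], [250, 158], [251, 157], [252, 157], [252, 156], [252, 155], [251, 154]]
scene ((571.2291259765625, -116.48914337158203), (219.37515258789062, 115.60729217529297), 74.53636932373047) [[486.2723693847656, -206.7940216064453], [597.6946411132812, -237.61801147460938], [656.1859130859375, -26.18426513671875], [544.7636108398438, 4.6397247314453125]]
green scene (297, 203, 7, 8) [[0.666 0.06  0.015]] [[299, 203], [299, 204], [298, 205], [298, 206], [297, 207], [297, 208], [297, 209], [298, 209], [299, 210], [300, 209], [301, 208], [302, 207], [302, 206], [303, 205], [303, 204], [302, 203], [301, 203], [300, 203]]
green scene (257, 182, 9, 5) [[0.511 0.074 0.015]] [[262, 182], [261, 183], [260, 184], [259, 184], [258, 184], [257, 184], [257, 185], [257, 186], [258, 186], [259, 186], [260, 186], [261, 185], [262, 185], [263, 184], [264, 184], [265, 183], [264, 182], [263, 182]]
```

View pics/tc.png

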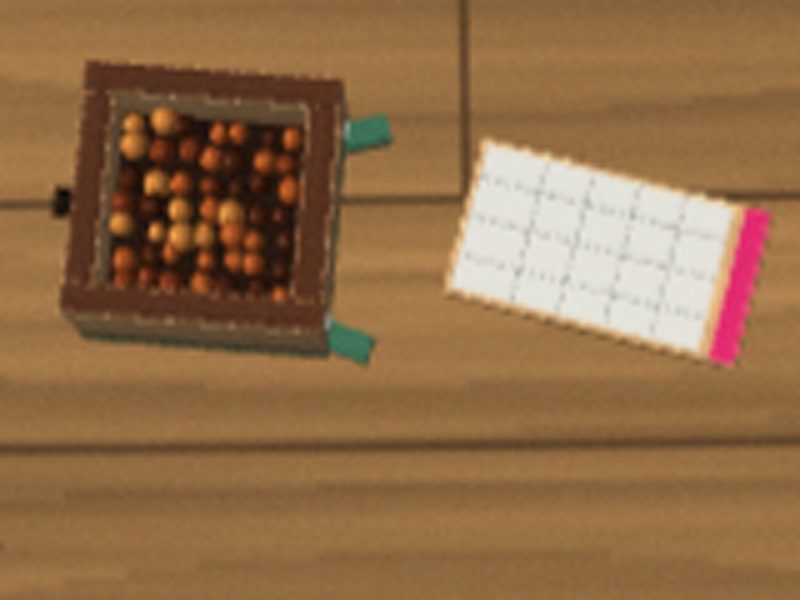

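View pics/sc.png

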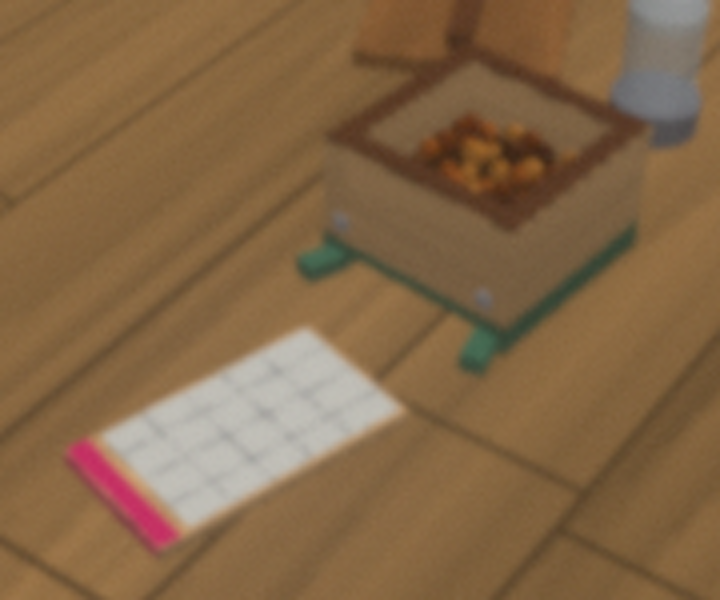

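```bash
python3 - <<'E'
from h import *
f=lambda L,x0,y0,k:[((a+.5)/k-.5+x0,(b+.5)/k-.5+y0) for a,b in L]
P=onz('top',f([(88,62),(343,80),(327,326),(62,308)],175,130,5),.117)
print(np.round(P,3),'c',P.mean(0))
S=onz('scene',f([(330,135),(512,228),(648,128),(472,52)],180,120,4),.117)
print(np.round(S,3),'c',S.mean(0))
for Q in(P,S):
    d=np.diff(np.r_[Q,Q[:1]],axis=0)[:,:2];print(np.hypot(*d.T),np.degrees(np.arctan2(d[:,1],d[:,0])))
# jar, pick from top
print('jar',onz('top',[(376,172)],.085),'pick',onz('top',[(377,197),(390,240)],.01))
t=cv2.imread('pics/top0.png');hsv=cv2.cvtColor(t,cv2.COLOR_BGR2HSV)
m=((hsv[...,0]>160)&(hsv[...,1]>120)&(hsv[...,2]>120));m[:,:300]=0;y,x=np.nonzero(m)
print('pink c',onz('top',[(x.mean(),y.mean())],.012))
print(robot.tip_reach)
E
```

```text
[[0.686 0.255 0.117]
 [0.671 0.076 0.117]
 [0.497 0.088 0.117]
 [0.512 0.271 0.117]] c [0.59156107 0.17250184 0.117     ]
[[0.501 0.096 0.117]
 [0.672 0.081 0.117]
 [0.692 0.249 0.117]
 [0.526 0.259 0.117]] c [0.5975932  0.17118163 0.117     ]
[0.17943905 0.17362797 0.18304014 0.17520975] [-95.07718746 176.14047103  85.43021763  -5.0458656 ]
[0.1720216  0.16947499 0.16625531 0.16452308] [ -5.07040821  83.23093999 176.73471841 -98.85955693]
jar [[ 0.57869957 -0.39146519  0.085     ]] pick [[ 0.50065754 -0.40879108  0.01      ]
 [ 0.34226307 -0.44997757  0.01      ]]
pink c [[ 0.5394588  -0.20864377  0.012     ]]
0.022
```

Hive: yaw ≈ 85°, centre ≈ (0.593, 0.172). Both views and the runner tips agree to within a few mm. Board: centre ≈ (0.569, -0.115), yaw ≈ 74.4°. It is nearly on the hive's axis, so it mainly needs turning by about 10.5°. The plan has two parts:
1. Nudge its lead end sideways with the closed fingertips.
2. Push on the pink edge with both open fingers.

I'll turn the tool first.

carry_out([
  [[0,0,0],[0,0,-6.44],0],
  [[0,0,0],[0,0,-6.44],0],
  [[0,0,0],[0,0,-6.44],0],
  [[0,0,0],[0,0,-6.44],0],
  [[0,0,0],[0,0,-6.44],0],
  [[0,0,0],[0,0,-6.44],0],
  [[0,0,0],[0,0,-6.44],0],
  [[0,0,0],[0,0,-6.44],0],
  [[0,0,0],[0,0,-6.44],0],
  [[0,0,0],[0,0,-6.44],0],
])

```text
time: 0.93
eef_pos: [0.2018, -0.5381, 0.2264]
eef_rot: [-0.0, 0.736, 0.677, 0.0]
wrist_force: [-0.1, -0.5, -0.1]
grip_width: -0.0001
```

carry_out([
  [[28.8,25.3,0],[0,0,0],0],
  [[28.8,25.3,0],[0,0,0],0],
  [[28.8,25.3,0],[0,0,0],0],
  [[28.8,25.3,0],[0,0,0],0],
  [[28.8,25.3,0],[0,0,0],0],
  [[28.8,25.3,0],[0,0,0],0],
  [[28.8,25.3,0],[0,0,0],0],
  [[28.8,25.3,0],[0,0,0],0],
  [[28.8,25.3,0],[0,0,0],0],
])

```text
time: 1.68
eef_pos: [0.4524, -0.2985, 0.2266]
eef_rot: [-0.0, 0.738, 0.675, -0.0]
wrist_force: [1.5, 0.6, 0.4]
grip_width: -0.0001
```

carry_out([
  [[28.8,25.3,0],[0,0,0],0],
  [[28.8,25.3,0],[0,0,0],0],
  [[28.8,25.3,0],[0,0,0],0],
  [[28.8,25.3,0],[0,0,0],0],
  [[28.8,25.3,0],[0,0,0],0],
  [[28.8,25.3,0],[0,0,0],0],
  [[28.8,25.3,0],[0,0,0],0],
  [[28.8,25.3,0],[0,0,0],0],
  [[28.8,25.3,0],[0,0,0],0],
  [[0,0,0],[0,0,0],0],
])

```text
time: 2.52
eef_pos: [0.705, -0.0563, 0.2248]
eef_rot: [-0.001, 0.736, 0.677, 0.001]
wrist_force: [-0.7, -0.1, -0.2]
grip_width: -0.0002
```

carry_out([
  [[0,0,35],[0,0,0],0],
  [[0,0,35],[0,0,0],0],
  [[0,0,35],[0,0,0],0],
  [[0,0,35],[0,0,0],0],
  [[0,0,30],[0,0,0],0],
  [[0,0,10],[0,0,0],0],
  [[0,0,0],[0,0,0],0],
])

```text
time: 3.1
eef_pos: [0.6986, -0.0621, 0.0432]
eef_rot: [-0.003, 0.738, 0.675, -0.003]
wrist_force: [0.1, -0.1, -0.8]
grip_width: 0.0
```

```bash
python3 - <<'E'
from h import *
print(robot.tip_reach)
a=robot.snapshot('scene')
cv2.imwrite('pics/s1.png',cv2.resize(a[100:280,180:400],None,fx=3,fy=3,interpolation=cv2.INTER_CUBIC))
E
```

```text
0.022
```

View pics/s1.png

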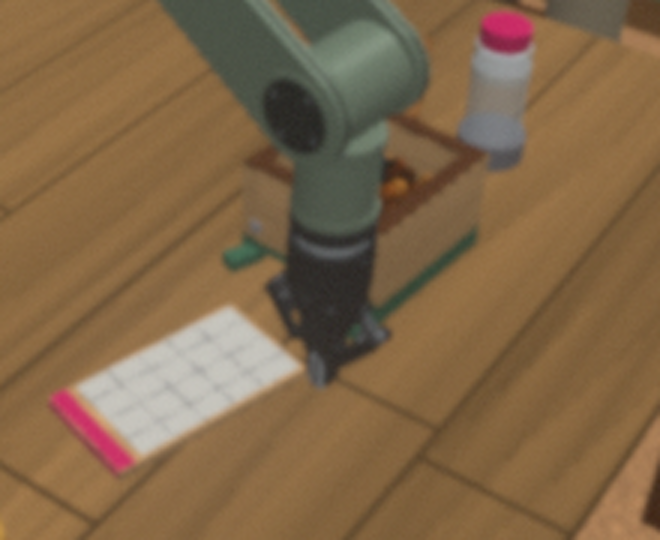

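The closed fingers stand beside the board's lead right corner, at crop pixel (320,375) against the corner at (300,368), and are clear of the hive. Next I lower them and push sideways.

carry_out([
  [[0,0,8],[0,0,0],0],
  [[0,0,7],[0,0,0],0],
  [[0,-10,0],[0,0,0],0],
  [[0,-10,0],[0,0,0],0],
  [[0,-7,0],[0,0,0],0],
  [[0,-5,0],[0,0,0],0],
  [[0,-5,0],[0,0,0],0],
  [[0,-5,0],[0,0,0],0],
])

```text
time: 3.82
eef_pos: [0.6594, -0.0584, 0.0325]
eef_rot: [0.001, 0.738, 0.675, 0.0]
wrist_force: [0.1, 0.0, 0.6]
grip_width: 0.0
```

```bash
cat > b.py <<'E'
from h import *
import sys
tag=sys.argv[1]
hu=np.array([np.cos(np.radians(85)),np.sin(np.radians(85))]);hn=np.array([-hu[1],hu[0]]);hc=np.array([.593,.172])
for n in('top','scene'):
    im=robot.snapshot(n);cv2.imwrite(f'pics/{n}_{tag}.png',im)
    hsv=cv2.cvtColor(im,cv2.COLOR_BGR2HSV)
    m=((hsv[...,1]<75)&(hsv[...,2]>130))|((hsv[...,0]>160)&(hsv[...,1]>120)&(hsv[...,2]>120))
    ctr=proj(n,[.572,-.08,.012])[0]
    k=np.zeros_like(m);x,y=ctr.astype(int);w=(48,40) if n=='top' else (85,62);k[max(0,y-w[1]):y+w[1],x-w[0]:x+w[0]]=1
    if n=='top':k[:,:245]=0
    mm=cv2.morphologyEx((m&k).astype('uint8')*255,cv2.MORPH_CLOSE,np.ones((3,3)))
    c=max(cv2.findContours(mm,0,1)[0],key=cv2.contourArea)
    r=cv2.minAreaRect((onz(n,c.reshape(-1,2),.012)[:,:2]*1000).astype('float32'))
    p=m&k.astype(bool)&(hsv[...,0]>160)&(hsv[...,1]>120);ys,xs=np.nonzero(p)
    pc=onz(n,[(xs.mean(),ys.mean())],.012)[0,:2]
    print(n,'centre',np.round(r[0],1),'size',np.round(r[1],1),'ang',round(r[2],1),'hive-frame mm',np.round(1000*np.array([(np.array(r[0])/1000-hc)@hu,(np.array(r[0])/1000-hc)@hn]),1),'pink',np.round(1000*np.array([(pc-hc)@hu,(pc-hc)@hn]),1))
    q=proj(n,[.575,-.02,.012])[0].astype(int);a=im[q[1]-75:q[1]+75,q[0]-100:q[0]+100]
    cv2.imwrite(f'pics/{n}c_{tag}.png',cv2.resize(a,None,fx=4,fy=4,interpolation=cv2.INTER_CUBIC)) if n=='scene' else cv2.imwrite(f'pics/{n}c_{tag}.png',cv2.resize(a[20:],None,fx=4,fy=4,interpolation=cv2.INTER_CUBIC))
E
python3 b.py 2
```

```text
top centre [ 575.9 -180.5] size [185.9 101.9] ang 5.2 hive-frame mm [-352.7  -13.7] pink [-383.9   20.2]
scene centre [ 571.5 -116. ] size [220.5 115.6] ang 74.5 hive-frame mm [-288.8   -3.7] pink [-386.8   12.2]
```

View pics/scenec_2.png

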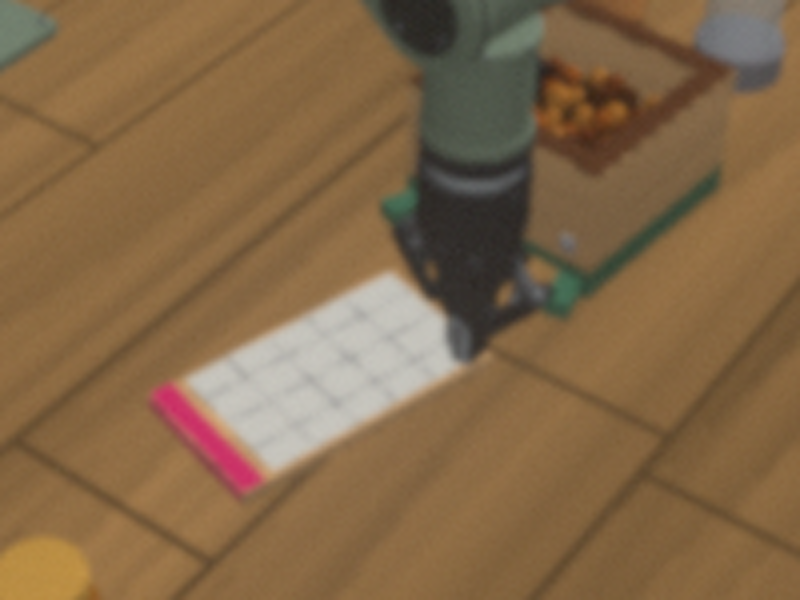

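View pics/topc_2.png

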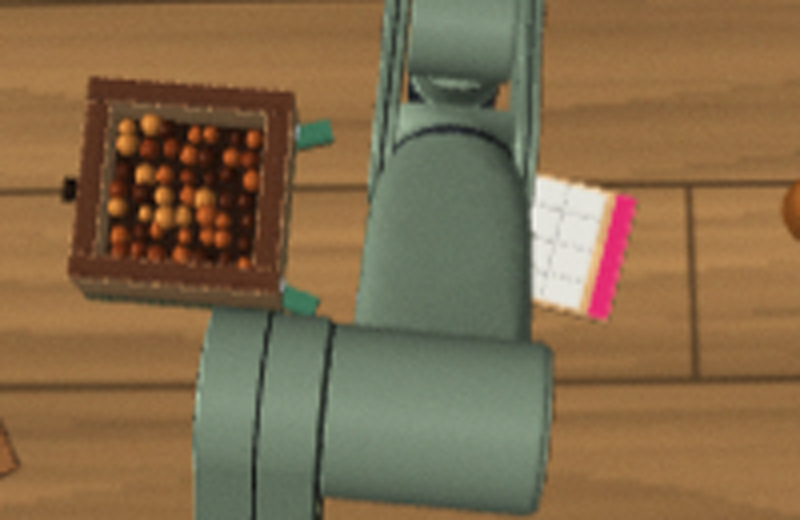

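The board has not moved. The tip is only about 10 mm above the bench because the arm lags, so I back off, settle lower and then push.

carry_out([
  [[0,10,0],[0,0,0],0],
  [[0,7,0],[0,0,0],0],
  [[0,0,0],[0,0,0],0],
  [[0,0,0],[0,0,0],0],
  [[0,0,0],[0,0,0],0],
])

```text
time: 4.33
eef_pos: [0.676, -0.0599, 0.0316]
eef_rot: [-0.0, 0.738, 0.675, -0.0]
wrist_force: [0.1, 0.0, -0.1]
grip_width: 0.0004
```

carry_out([
  [[0,0,3],[0,0,0],0],
  [[0,0,2],[0,0,0],0],
  [[0,0,0],[0,0,0],0],
  [[0,0,0],[0,0,0],0],
])

```text
time: 4.67
eef_pos: [0.6759, -0.0598, 0.0266]
eef_rot: [-0.0, 0.738, 0.675, -0.0]
wrist_force: [0.5, -0.0, 0.2]
grip_width: 0.0001
```

carry_out([
  [[0,-5,0],[0,0,0],0],
  [[0,-5,0],[0,0,0],0],
  [[0,-5,0],[0,0,0],0],
  [[0,-5,0],[0,0,0],0],
  [[0,-4,0],[0,0,0],0],
  [[0,-4,0],[0,0,0],0],
  [[0,0,0],[0,0,0],0],
])

```text
time: 5.25
eef_pos: [0.6473, -0.0573, 0.027]
eef_rot: [-0.0, 0.738, 0.675, -0.0]
wrist_force: [-0.2, -0.4, 0.3]
grip_width: -0.0001
```

```bash
python3 b.py 3
```

```text
top centre [ 585.3 -176.7] size [106.7 200.9] ang 88.5 hive-frame mm [-348.1  -22.7] pink [-383.9   20.2]
scene centre [ 571.9 -116.5] size [220.3 115.6] ang 74.1 hive-frame mm [-289.3   -4.2] pink [-386.8   12. ]
```

View pics/scenec_3.png

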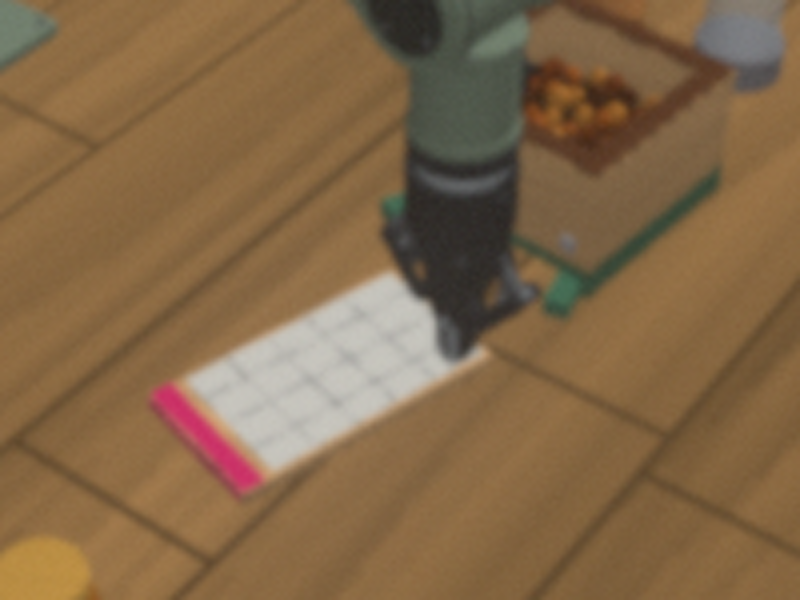

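```bash
python3 - <<'E'
from h import *
q=proj('scene',[.575,-.02,.012])[0].astype(int)
for z in(0,.005,.012,.02,.03):
    for x in (.635,.647,.659): print(z,x,np.round((proj('scene',[x,-.057,z])[0]-q+[100,75])*4+1.5))
print(robot.get_obs()['eef_pos'])
E
```

```text
0 0.635 [440. 376.]
0 0.647 [453. 383.]
0 0.659 [467. 390.]
0.005 0.635 [440. 371.]
0.005 0.647 [454. 378.]
0.005 0.659 [467. 386.]
0.012 0.635 [440. 364.]
0.012 0.647 [454. 371.]
0.012 0.659 [468. 379.]
0.02 0.635 [440. 356.]
0.02 0.647 [454. 363.]
0.02 0.659 [468. 371.]
0.03 0.635 [441. 346.]
0.03 0.647 [454. 353.]
0.03 0.659 [469. 360.]
[ 0.64834873 -0.05739688  0.02706641]
```

The fingertip shows at crop (455,358), which puts it about 20 mm above the bench. So it is passing over the board, and the shut tips reach less than the stated 22 mm. I back off and probe for the bench.

carry_out([
  [[0,10,0],[0,0,0],0],
  [[0,10,0],[0,0,0],0],
  [[0,10,0],[0,0,0],0],
  [[0,10,0],[0,0,0],0],
  [[0,0,0],[0,0,0],0],
  [[0,0,2],[0,0,0],0],
  [[0,0,2],[0,0,0],0],
  [[0,0,1],[0,0,0],0],
  [[0,0,0],[0,0,0],0],
])

```text
time: 6.1
eef_pos: [0.6873, -0.0608, 0.0214]
eef_rot: [-0.0, 0.738, 0.675, -0.0]
wrist_force: [-0.2, -0.1, 0.8]
grip_width: 0.0001
```

```bash
python3 - <<'E'
from h import *
a=robot.snapshot('scene')
print(robot.get_obs()['eef_pos'])
x,y=np.round(proj('scene',robot.get_obs()['eef_pos'])[0]).astype(int)
for z in(0,.01,.02): print(z,(proj('scene',[robot.get_obs()['eef_pos'][0],-.06,z])[0]-[x-40,y-30])*10+4.5)
cv2.imwrite('pics/s4.png',cv2.resize(a[y-30:y+30,x-40:x+40],None,fx=10,fy=10,interpolation=cv2.INTER_CUBIC))
E
```

```text
[ 0.68754419 -0.06083769  0.02167312]
0 [406.2346129  355.92512052]
0.01 [407.68989462 331.11988481]
0.02 [409.15804727 306.05418311]
```

View pics/s4.png

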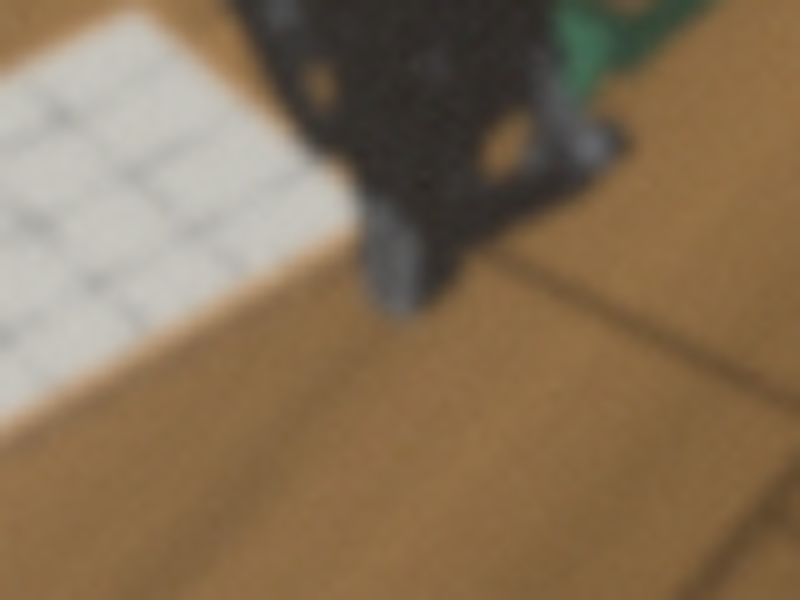

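carry_out([
  [[0,0,2],[0,0,0],0],
  [[0,0,2],[0,0,0],0],
  [[0,0,2],[0,0,0],0],
  [[0,0,0],[0,0,0],0],
])

```text
time: 6.48
eef_pos: [0.6878, -0.0609, 0.0154]
eef_rot: [-0.0, 0.738, 0.675, -0.0]
wrist_force: [1.0, -0.3, -0.9]
grip_width: -0.0001
```

carry_out([
  [[0,0,2],[0,0,0],0],
  [[0,0,2],[0,0,0],0],
  [[0,0,0],[0,0,0],0],
])

```text
time: 6.73
eef_pos: [0.6879, -0.0609, 0.0114]
eef_rot: [-0.0, 0.738, 0.675, -0.0]
wrist_force: [0.2, 0.6, -0.8]
grip_width: 0.0001
```

carry_out([
  [[0,0,2],[0,0,0],0],
  [[0,0,0],[0,0,0],0],
])

```text
time: 6.9
eef_pos: [0.688, -0.0609, 0.0095]
eef_rot: [-0.0, 0.738, 0.675, -0.0]
wrist_force: [-0.1, -0.6, 0.1]
grip_width: -0.0001
```

```bash
python3 - <<'E'
from h import *
a=robot.snapshot('scene')
e=robot.get_obs()['eef_pos'];print(e,robot.get_obs()['wrist_force'])
x,y=np.round(proj('scene',[e[0],e[1],.02])[0]).astype(int)
for z in(0,.01,.02): print(z,(proj('scene',[[e[0],e[1],z],[e[0],e[1]-.011,z]])-[x-40,y-30])*10+4.5)
cv2.imwrite('pics/s5.png',cv2.resize(a[y-30:y+30,x-40:x+40],None,fx=10,fy=10,interpolation=cv2.INTER_CUBIC))
E
```

```text
[ 0.68801904 -0.06089786  0.00967467] [-0.80634938 -0.83100052 -0.05200824]
0 [[405.86392499 358.49520097]
 [384.05176586 381.28091544]]
0.01 [[407.31837913 333.68891189]
 [385.40244272 356.46608197]]
0.02 [[408.78570852 308.62194136]
 [386.76514906 331.38865073]]
```

View pics/s5.png

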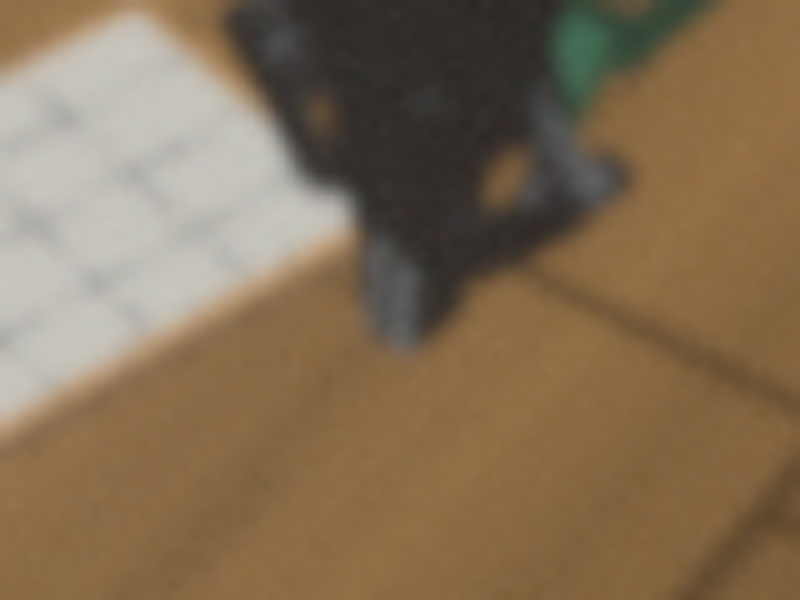

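By image the tip is still at about z ≈ 10 mm, with no bench contact. I continue probing.

carry_out([
  [[0,0,2],[0,0,0],0],
  [[0,0,1],[0,0,0],0],
  [[0,0,1],[0,0,0],0],
  [[0,0,0],[0,0,0],0],
])

```text
time: 7.28
eef_pos: [0.688, -0.0609, 0.0056]
eef_rot: [-0.0, 0.738, 0.675, -0.0]
wrist_force: [-0.4, -0.5, 0.1]
grip_width: -0.0003
```

carry_out([
  [[0,0,1],[0,0,0],0],
  [[0,0,1],[0,0,0],0],
  [[0,0,0],[0,0,0],0],
])

```text
time: 7.53
eef_pos: [0.6881, -0.0609, 0.0037]
eef_rot: [-0.0, 0.738, 0.675, -0.0]
wrist_force: [-0.2, 0.3, 0.4]
grip_width: 0.0004
```

carry_out([
  [[0,-8,0],[0,0,0],0],
  [[0,-8,0],[0,0,0],0],
  [[0,-5,0],[0,0,0],0],
  [[0,-5,0],[0,0,0],0],
  [[0,-5,0],[0,0,0],0],
  [[0,-5,0],[0,0,0],0],
  [[0,0,0],[0,0,0],0],
])

```text
time: 8.12
eef_pos: [0.6512, -0.0576, 0.004]
eef_rot: [-0.0, 0.738, 0.675, -0.0]
wrist_force: [-0.1, 0.4, -0.5]
grip_width: 0.0
```

```bash
python3 b.py 6
```

```text
top centre [ 602.4 -176.3] size [248.6 104.4] ang 7.1 hive-frame mm [-346.2  -39.8] pink [-385.9   20.6]
scene centre [ 568.2 -117.3] size [218.5 115.9] ang 76.1 hive-frame mm [-290.4   -0.5] pink [-388.3   13.5]
```

View pics/scenec_6.png

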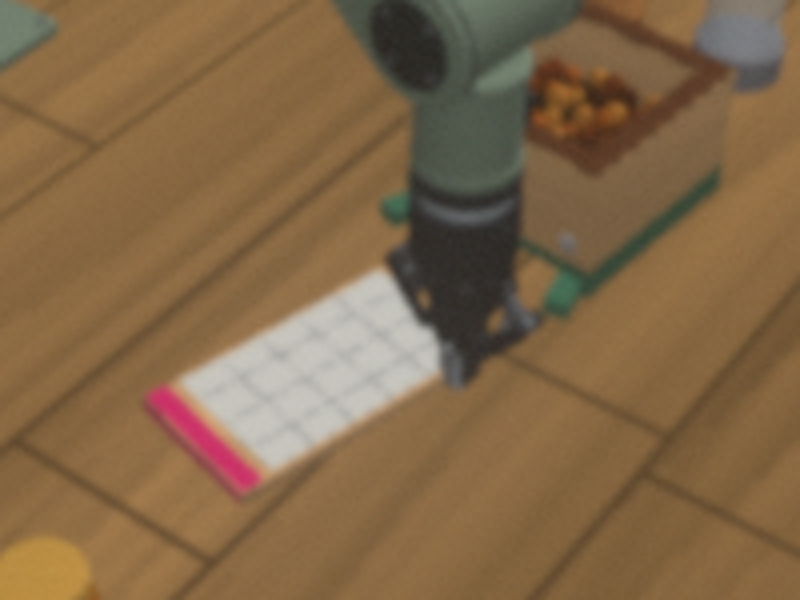

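The fingertip at (460,375) is now against the board's side and the board is turning flat, with yaw at 76.1°. I continue.

carry_out([
  [[0,-4,0],[0,0,0],0],
  [[0,-4,0],[0,0,0],0],
  [[0,-4,0],[0,0,0],0],
  [[0,-4,0],[0,0,0],0],
  [[0,-2,0],[0,0,0],0],
  [[0,0,0],[0,0,0],0],
])

```text
time: 8.72
eef_pos: [0.6336, -0.0561, 0.0039]
eef_rot: [-0.0, 0.737, 0.675, -0.0]
wrist_force: [-0.1, 0.2, 0.7]
grip_width: 0.0001
```

```bash
python3 b.py 7
```

```text
top centre [ 558.9 -169.9] size [118.6 145.2] ang 81.3 hive-frame mm [-343.6    4.1] pink [-392.4   23.3]
scene centre [ 556.8 -122.9] size [221.2 116.1] ang 80.9 hive-frame mm [-297.    10.4] pink [-395.4   15. ]
```

View pics/scenec_7.png

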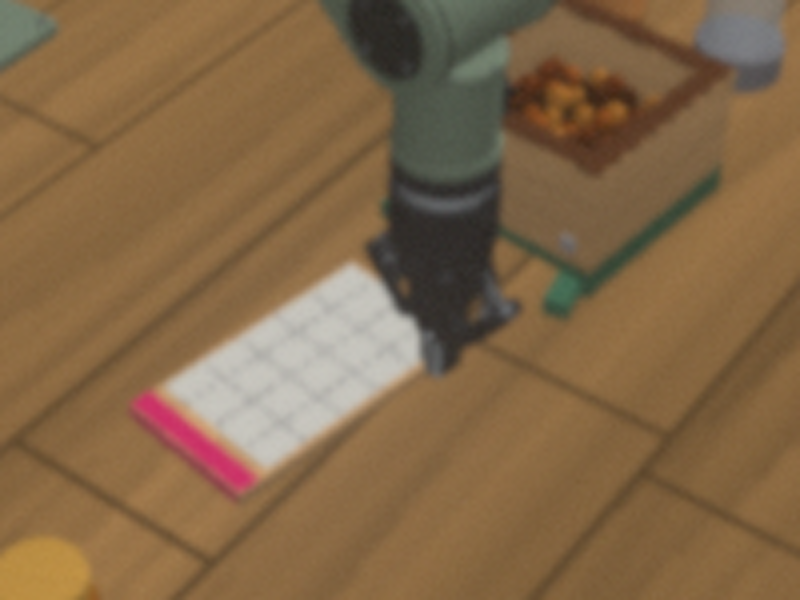

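Yaw is about 81° and the centre has drifted roughly 12–15 mm towards -x. Next I lift over the board and nudge the tail part from its -x side, which both recentres it and finishes the turn.

carry_out([
  [[0,5,0],[0,0,0],0],
  [[0,0,-30],[0,0,0],0],
  [[0,0,-30],[0,0,0],0],
  [[-19,-31,0],[0,0,0],0],
  [[-19,-31,0],[0,0,0],0],
  [[-19,-31,0],[0,0,0],0],
  [[-19,-31,0],[0,0,0],0],
  [[-19,-31,0],[0,0,0],0],
  [[-18,-34,0],[0,0,0],0],
  [[0,0,0],[0,0,0],0],
])

```text
time: 9.65
eef_pos: [0.4341, -0.1531, 0.0633]
eef_rot: [-0.003, 0.738, 0.674, -0.002]
wrist_force: [-0.8, 0.3, -0.9]
grip_width: 0.0001
```

```bash
python3 b.py 8
```

```text
top centre [ 551.8 -120.3] size [214.3 113.2] ang 81.3 hive-frame mm [-294.8   15.5] pink [-394.3   -5.7]
scene centre [ 556.7 -123.6] size [220.7 116.9] ang 80.7 hive-frame mm [-297.6   10.4] pink [-395.5   15.4]
```

View pics/scenec_8.png

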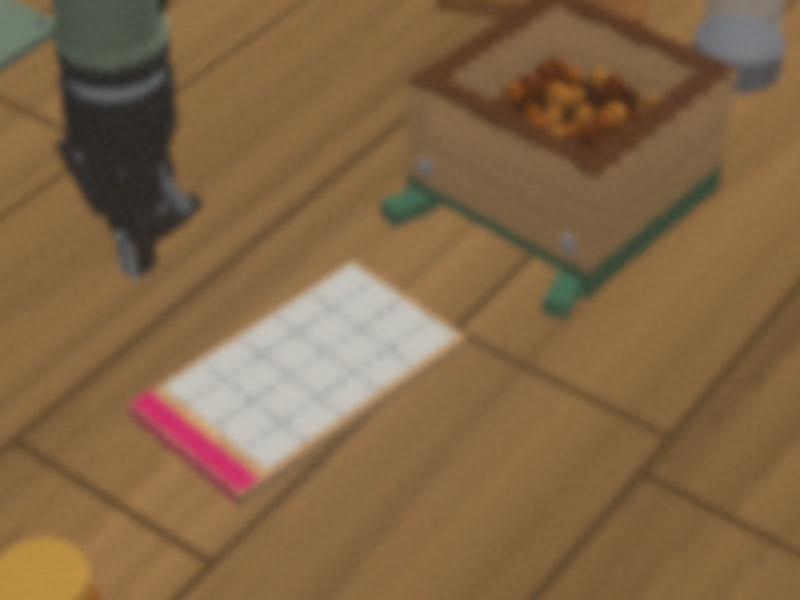

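carry_out([
  [[0,0,25],[0,0,0],0],
  [[0,0,20],[0,0,0],0],
  [[0,0,10],[0,0,0],0],
  [[0,0,3],[0,0,0],0],
  [[0,0,0],[0,0,0],0],
  [[0,0,0],[0,0,0],0],
])

```text
time: 10.25
eef_pos: [0.4426, -0.1526, 0.0062]
eef_rot: [0.001, 0.737, 0.676, 0.0]
wrist_force: [0.2, 0.1, 0.4]
grip_width: 0.0001
```

carry_out([
  [[0,8,1],[0,0,0],0],
  [[0,8,1],[0,0,0],0],
  [[0,8,0],[0,0,0],0],
  [[0,6,0],[0,0,0],0],
  [[0,5,0],[0,0,0],0],
  [[0,5,0],[0,0,0],0],
  [[0,5,0],[0,0,0],0],
  [[0,5,0],[0,0,0],0],
  [[0,0,0],[0,0,0],0],
])

```text
time: 11.0
eef_pos: [0.4921, -0.1572, 0.0039]
eef_rot: [0.001, 0.738, 0.675, 0.0]
wrist_force: [-1.1, 0.3, 0.1]
grip_width: 0.0003
```

```bash
python3 b.py 9
```

```text
top centre [535.4 -83. ] size [148.7 169.2] ang 84.1 hive-frame mm [-259.1   35.2] pink [-390.7  -38.5]
scene centre [ 563.1 -121.4] size [221.2 117.6] ang 84.1 hive-frame mm [-294.9    4.2] pink [-393.4    2.8]
```

View pics/scenec_9.png

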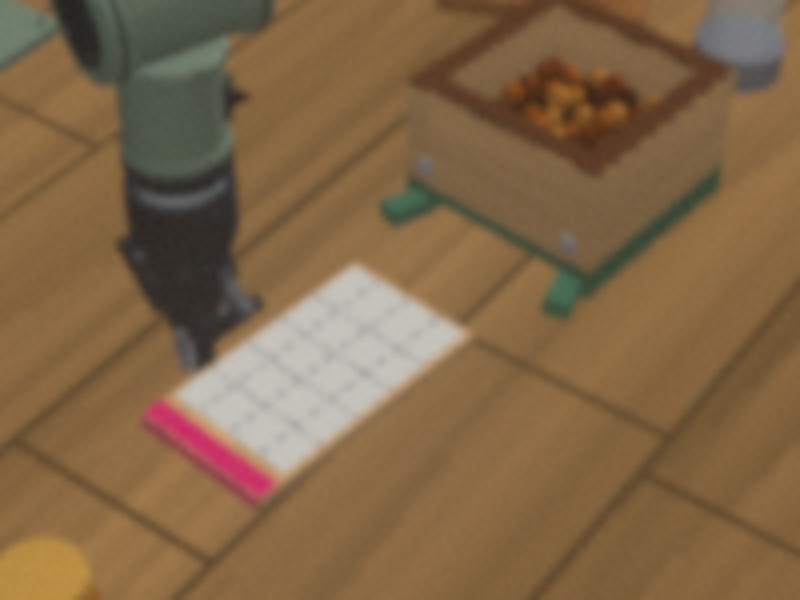

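Yaw is 84.1° and the board is about 8 mm off-axis. I move the finger to mid-length and shift it across.

carry_out([
  [[0,-7,0],[0,0,0],0],
  [[15,-1,0],[0,0,0],0],
  [[15,0,0],[0,0,0],0],
  [[7,0,0],[0,0,0],0],
  [[0,0,0],[0,0,0],0],
  [[0,4,0],[0,0,0],0],
  [[0,4,0],[0,0,0],0],
  [[0,4,0],[0,0,0],0],
  [[0,4,0],[0,0,0],0],
  [[0,0,0],[0,0,0],0],
])

```text
time: 11.93
eef_pos: [0.5034, -0.1214, 0.0039]
eef_rot: [0.001, 0.738, 0.675, 0.0]
wrist_force: [0.4, 1.0, 0.5]
grip_width: 0.0
```

carry_out([
  [[0,-10,0],[0,0,0],0],
  [[0,-10,0],[0,0,0],0],
  [[0,0,-35],[0,0,0],0],
  [[0,0,-35],[0,0,0],0],
  [[-38,0,0],[0,0,0],0],
  [[-38,0,0],[0,0,0],0],
  [[-38,0,0],[0,0,0],0],
  [[-30,0,0],[0,0,0],0],
  [[0,0,0],[0,0,0],0],
])

```text
time: 12.68
eef_pos: [0.4685, -0.267, 0.0741]
eef_rot: [0.001, 0.739, 0.674, -0.0]
wrist_force: [-0.3, 0.1, -0.4]
grip_width: -0.0002
```

```bash
python3 b.py 10
```

```text
top centre [ 565.4 -118.1] size [214.3 116.3] ang 84.9 hive-frame mm [-291.4    2.2] pink [-389.4    2.4]
scene centre [ 571.8 -121.1] size [222.1 115.7] ang 84.6 hive-frame mm [-293.8   -4.5] pink [-392.3   -6.3]
```

View pics/topc_10.png

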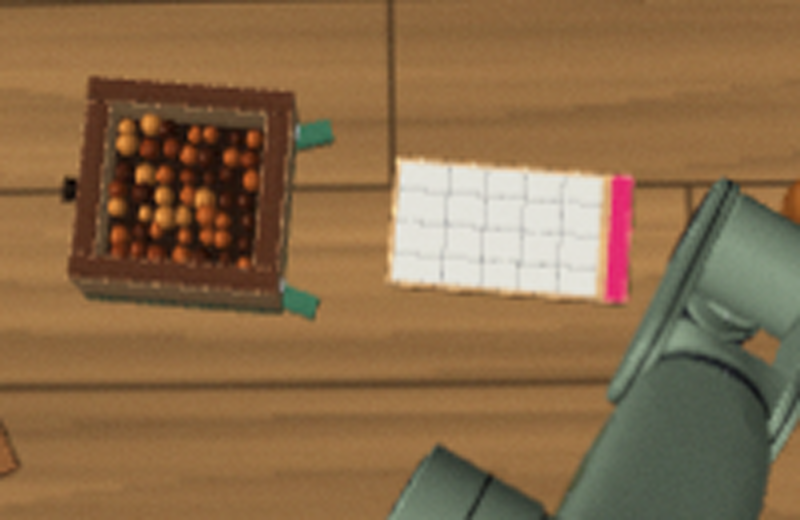

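The board is now aligned: yaw is about 84.8°, lateral offset about 0, and the pink end is at (620,240) in the crop. I bring the partly opened fingers behind the pink end.

carry_out([
  [[0,30,0],[0,0,0],60],
  [[0,30,0],[0,0,0],60],
  [[0,28,0],[0,0,0],60],
  [[0,0,0],[0,0,0],60],
  [[0,0,25],[0,0,0],60],
  [[0,0,20],[0,0,0],60],
  [[0,0,10],[0,0,0],60],
  [[0,0,0],[0,0,0],60],
  [[0,0,0],[0,0,0],60],
])

```text
time: 13.53
eef_pos: [0.5567, -0.2693, 0.0188]
eef_rot: [-0.001, 0.737, 0.676, -0.0]
wrist_force: [0.0, -0.6, 0.8]
grip_width: 0.0599
```

```bash
cat > tip.py <<'E'
from h import *
import sys
a=robot.snapshot('scene')
o=robot.get_obs();e=o['eef_pos'];print(e,o['wrist_force'],o['grip_width'])
x,y=np.round(proj('scene',[e[0],e[1],.02])[0]).astype(int)
f=lambda P:np.round((proj('scene',P)-[x-50,y-38])*8+3.5)
for sgn in(-1,1):
  for z in(0,.01,.02): print(sgn,z,f([[e[0]+sgn*(o['grip_width']/2+.006),e[1]-.011,z]]))
cv2.imwrite(f'pics/{sys.argv[1]}.png',cv2.resize(a[y-38:y+37,x-50:x+50],None,fx=8,fy=8,interpolation=cv2.INTER_CUBIC))
E
python3 tip.py t1
```

```text
[ 0.55742816 -0.26986763  0.01967194] [-0.59705068 -0.21188042  0.17467368] 0.05978128738940991
-1 0 [[311. 316.]]
-1 0.01 [[308. 296.]]
-1 0.02 [[305. 276.]]
1 0 [[472. 415.]]
1 0.01 [[469. 395.]]
1 0.02 [[467. 375.]]
```

View pics/t1.png

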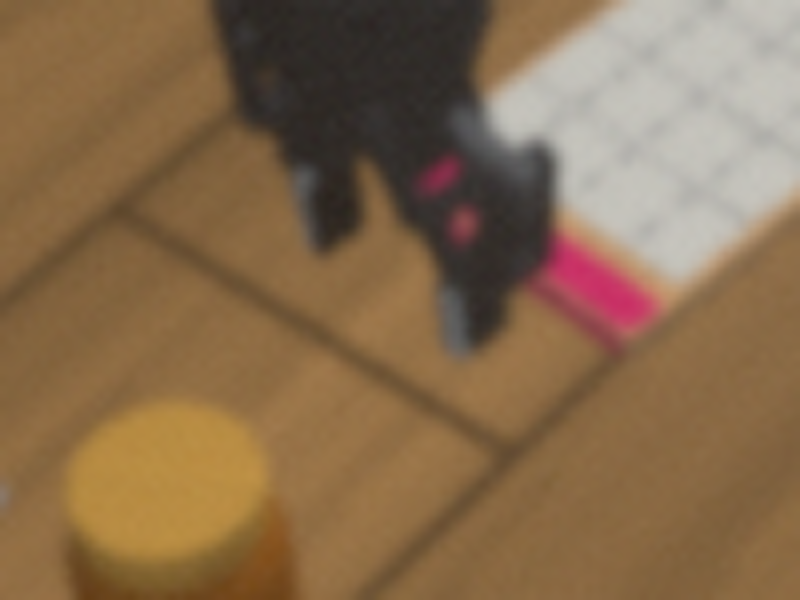

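The tips are at (315,250) and (458,355), about 30 mm above the bench. I descend and check.

carry_out([
  [[0,0,8],[0,0,0],60],
  [[0,0,5],[0,0,0],60],
  [[0,0,3],[0,0,0],60],
  [[0,0,2],[0,0,0],60],
  [[0,0,0],[0,0,0],60],
  [[0,0,0],[0,0,0],60],
])

```text
time: 14.08
eef_pos: [0.5573, -0.2703, 0.0009]
eef_rot: [-0.0, 0.738, 0.675, -0.0]
wrist_force: [0.3, -0.3, 0.4]
grip_width: 0.0602
```

```bash
python3 tip.py t2
```

```text
[ 0.55737339 -0.27030223  0.00099564] [ 0.48609168 -0.34607618  0.55980544] 0.059836894552459524
-1 0 [[310. 317.]]
-1 0.01 [[307. 297.]]
-1 0.02 [[304. 277.]]
1 0 [[471. 416.]]
1 0.01 [[469. 396.]]
1 0.02 [[466. 376.]]
```

View pics/t2.png

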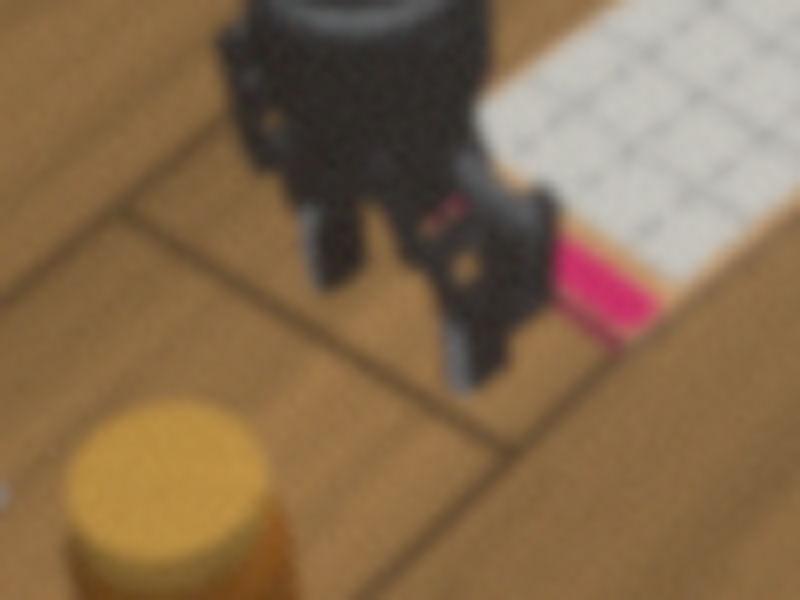

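carry_out([
  [[0,0,2],[0,0,0],60],
  [[0,0,2],[0,0,0],60],
  [[0,0,1],[0,0,0],60],
  [[0,0,1],[0,0,0],60],
  [[0,0,0],[0,0,0],60],
  [[0,0,0],[0,0,0],60],
])

```text
time: 14.63
eef_pos: [0.5572, -0.2702, -0.0052]
eef_rot: [-0.0, 0.738, 0.675, -0.0]
wrist_force: [0.1, 0.5, -0.2]
grip_width: 0.0604
```

carry_out([
  [[8,0,0],[0,0,0],60],
  [[8,0,0],[0,0,0],60],
  [[6,0,0],[0,0,0],60],
  [[6,0,0],[0,0,0],60],
  [[6,0,0],[0,0,0],60],
  [[8,0,0],[0,0,0],60],
  [[8,0,0],[0,0,0],60],
  [[8,0,0],[0,0,0],60],
  [[0,0,0],[0,0,0],60],
])

```text
time: 15.38
eef_pos: [0.5623, -0.2106, -0.0051]
eef_rot: [-0.0, 0.737, 0.676, 0.0]
wrist_force: [0.3, -0.2, -0.0]
grip_width: 0.0601
```

```bash
python3 b.py 11
```

```text
top centre [568.3 -98.9] size [229.9 113.6] ang 85.1 hive-frame mm [-272.    1.] pink [nan nan]
scene centre [572.7 -93.5] size [221.5 116.1] ang 85.4 hive-frame mm [-266.2   -3. ] pink [-364.9  -17. ]b.py:16: RuntimeWarning: Mean of empty slice.
  pc=onz(n,[(xs.mean(),ys.mean())],.012)[0,:2]
  ret = ret.dtype.type(ret / rcount)
```

View pics/scenec_11.png

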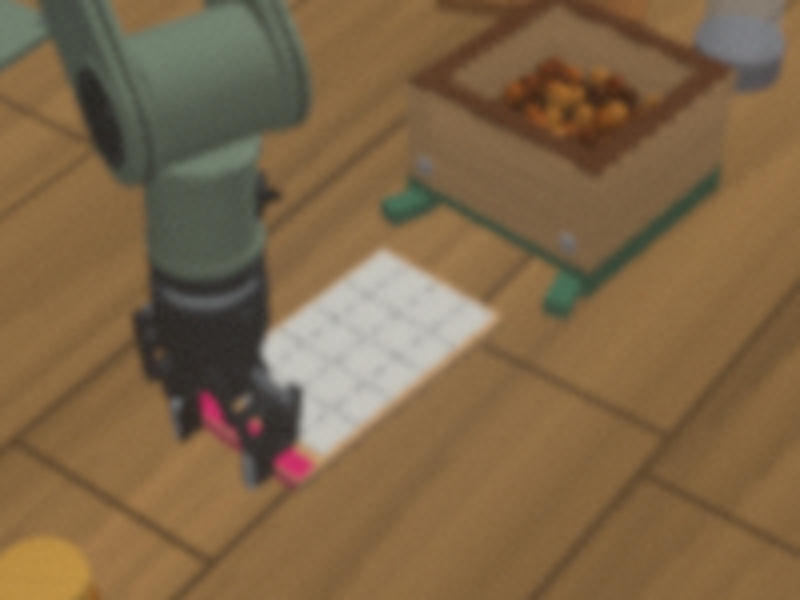

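The board slides straight with both tips on the pink edge, at (185,430) and (255,480). I keep pushing.

carry_out([
  [[8,0,0],[0,0,0],60],
  [[8,0,0],[0,0,0],60],
  [[8,0,0],[0,0,0],60],
  [[8,0,0],[0,0,0],60],
  [[8,0,0],[0,0,0],60],
  [[6,0,0],[0,0,0],60],
  [[6,0,0],[0,0,0],60],
  [[6,0,0],[0,0,0],60],
  [[0,0,0],[0,0,0],60],
])

```text
time: 16.23
eef_pos: [0.5674, -0.1533, -0.0051]
eef_rot: [-0.0, 0.737, 0.676, 0.0]
wrist_force: [0.6, 0.0, -0.2]
grip_width: 0.0599
```

```bash
python3 b.py 12 2>/dev/null
```

```text
top centre [573.3 -39.2] size [224.5 112.8] ang 85.0 hive-frame mm [-212.2    1.2] pink [nan nan]
scene centre [577.4 -37.3] size [222.9 116.4] ang 85.4 hive-frame mm [-209.9   -2.7] pink [-308.7   -8.9]
```

View pics/scenec_12.png

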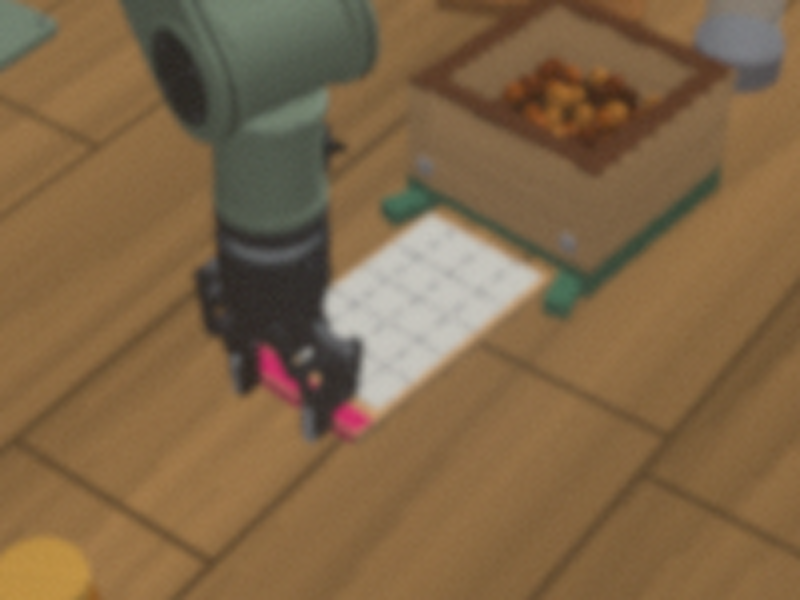

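View pics/topc_12.png

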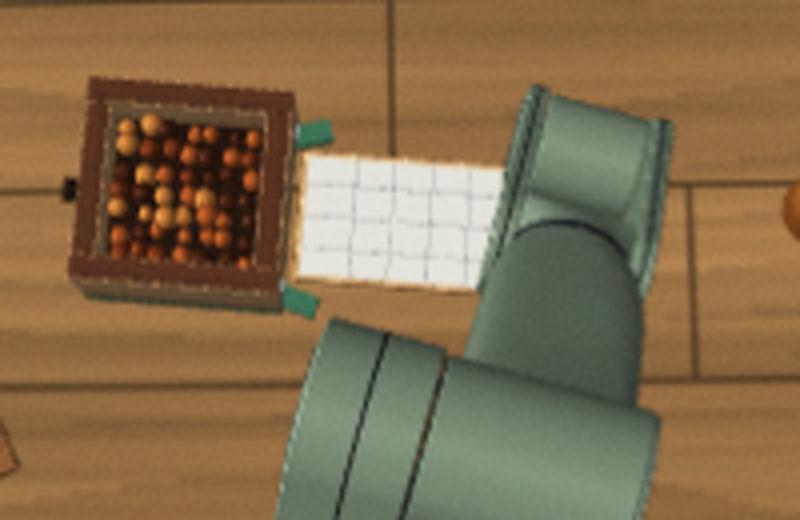

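The lead end is at the hive face between the runners, with small, even gaps on both sides at crop (300,152) and (292,282). I enter slowly and watch the force.

carry_out([
  [[4,0,0],[0,0,0],60],
  [[4,0,0],[0,0,0],60],
  [[4,0,0],[0,0,0],60],
  [[4,0,0],[0,0,0],60],
  [[4,0,0],[0,0,0],60],
])

```text
time: 16.75
eef_pos: [0.5692, -0.1344, -0.0051]
eef_rot: [0.0, 0.738, 0.675, -0.0]
wrist_force: [-0.9, -0.4, -0.0]
grip_width: 0.0601
```

carry_out([
  [[4,0,0],[0,0,0],60],
  [[4,0,0],[0,0,0],60],
  [[4,0,0],[0,0,0],60],
  [[4,0,0],[0,0,0],60],
  [[4,0,0],[0,0,0],60],
])

```text
time: 17.17
eef_pos: [0.571, -0.1144, -0.0051]
eef_rot: [-0.0, 0.738, 0.675, -0.0]
wrist_force: [-0.2, -0.6, -0.8]
grip_width: 0.0602
```

carry_out([
  [[5,0,0],[0,0,0],60],
  [[5,0,0],[0,0,0],60],
  [[5,0,0],[0,0,0],60],
  [[5,0,0],[0,0,0],60],
  [[5,0,0],[0,0,0],60],
  [[5,0,0],[0,0,0],60],
])

```text
time: 17.67
eef_pos: [0.5736, -0.0844, -0.0051]
eef_rot: [0.0, 0.738, 0.675, -0.0]
wrist_force: [-0.5, -0.7, -0.4]
grip_width: 0.0602
```

```bash
python3 b.py 13 2>/dev/null
```

```text
top centre [561.   24.5] size [153.8 166.4] ang 64.8 hive-frame mm [-149.7   19.1] pink [nan nan]
scene centre [580.5   3.7] size [167.4 117.1] ang 84.7 hive-frame mm [-168.7   -2.2] pink [-239.1   -9. ]
```

View pics/scenec_13.png

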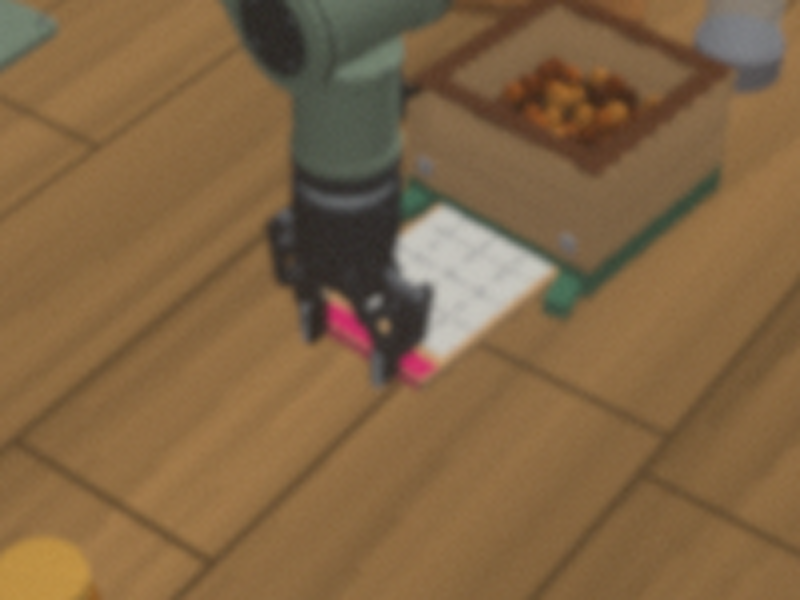

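carry_out([
  [[5,0,0],[0,0,0],60],
  [[5,0,0],[0,0,0],60],
  [[5,0,0],[0,0,0],60],
  [[5,0,0],[0,0,0],60],
  [[5,0,0],[0,0,0],60],
  [[5,0,0],[0,0,0],60],
])

```text
time: 18.27
eef_pos: [0.5763, -0.0545, -0.005]
eef_rot: [0.0, 0.737, 0.675, -0.0]
wrist_force: [-0.4, -1.3, -0.1]
grip_width: 0.06
```

carry_out([
  [[5,0,0],[0,0,0],60],
  [[5,0,0],[0,0,0],60],
  [[5,0,0],[0,0,0],60],
  [[5,0,0],[0,0,0],60],
  [[5,0,0],[0,0,0],60],
  [[5,0,0],[0,0,0],60],
])

```text
time: 18.77
eef_pos: [0.579, -0.0247, -0.005]
eef_rot: [0.0, 0.738, 0.675, -0.0]
wrist_force: [-0.7, -1.8, -0.5]
grip_width: 0.0599
```

```bash
python3 b.py 14 2>/dev/null
```

```text
top centre [577.9  -8. ] size [223.7 185.1] ang 14.7 hive-frame mm [-180.6   -0.6] pink [nan nan]
scene centre [620.3  50. ] size [ 72.7 135.8] ang 34.7 hive-frame mm [-119.2  -37.8] pink [-179.1  -10.2]
```

View pics/scenec_14.png

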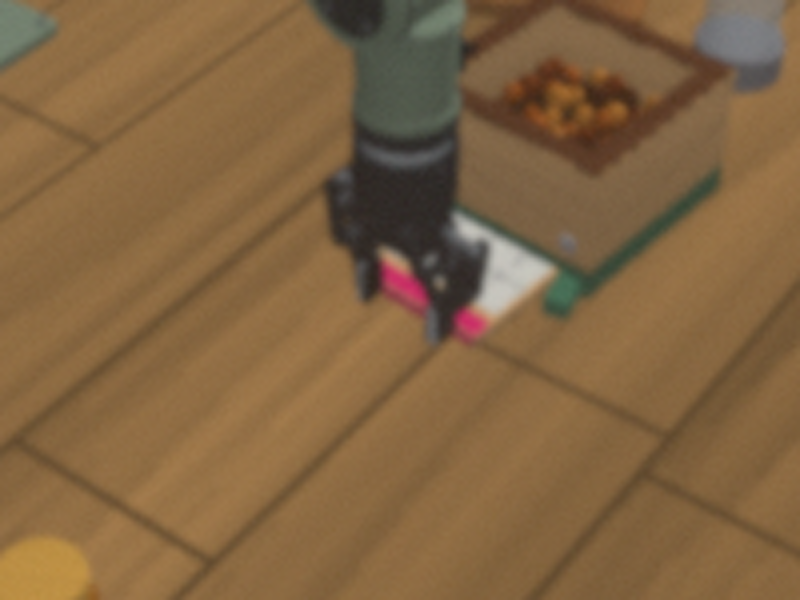

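View pics/topc_14.png

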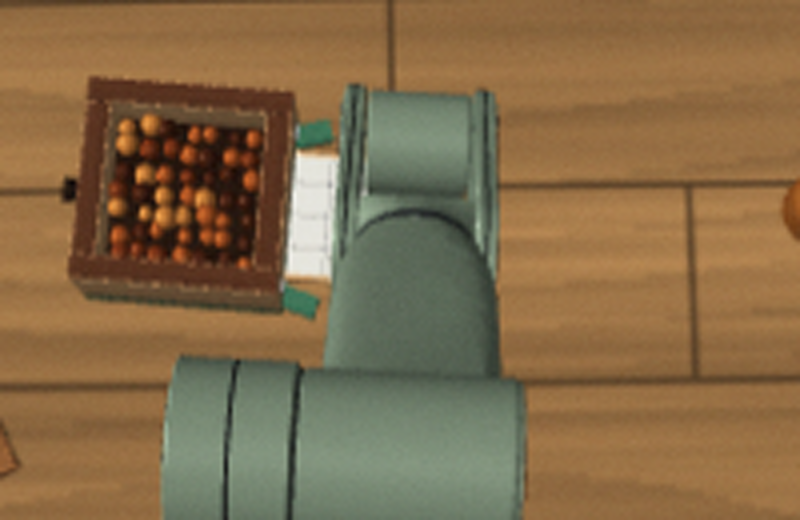

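It is tracking straight with a small push force (about 2 N) and roughly 43 mm to go. I slow down.

carry_out([
  [[4,0,0],[0,0,0],60],
  [[4,0,0],[0,0,0],60],
  [[4,0,0],[0,0,0],60],
  [[4,0,0],[0,0,0],60],
  [[4,0,0],[0,0,0],60],
  [[4,0,0],[0,0,0],60],
  [[3,0,0],[0,0,0],60],
  [[3,0,0],[0,0,0],60],
])

```text
time: 19.53
eef_pos: [0.5815, 0.0051, -0.0052]
eef_rot: [-0.0, 0.737, 0.675, -0.0]
wrist_force: [0.5, -1.0, -0.6]
grip_width: 0.0601
```

carry_out([
  [[1,0,0],[0,0,0],60],
  [[1,0,0],[0,0,0],60],
  [[1,0,0],[0,0,0],60],
  [[1,0,0],[0,0,0],60],
])

```text
time: 19.87
eef_pos: [0.5818, 0.0087, -0.0051]
eef_rot: [0.0, 0.738, 0.675, -0.0]
wrist_force: [-0.3, -1.2, -0.6]
grip_width: 0.0601
```

carry_out([
  [[1,0,0],[0,0,0],60],
  [[1,0,0],[0,0,0],60],
  [[1,0,0],[0,0,0],60],
])

```text
time: 20.12
eef_pos: [0.5822, 0.0117, -0.0051]
eef_rot: [0.0, 0.738, 0.675, -0.0]
wrist_force: [-0.2, -0.8, -0.4]
grip_width: 0.0602
```

carry_out([
  [[1,0,0],[0,0,0],60],
  [[1,0,0],[0,0,0],60],
])

```text
time: 20.28
eef_pos: [0.5823, 0.0137, -0.0051]
eef_rot: [0.0, 0.738, 0.675, -0.0]
wrist_force: [-0.7, 0.2, -0.6]
grip_width: 0.0602
```

carry_out([
  [[1,0,0],[0,0,0],60],
  [[0.5,0,0],[0,0,0],60],
])

```text
time: 20.45
eef_pos: [0.5825, 0.0153, -0.0051]
eef_rot: [0.0, 0.737, 0.675, -0.0]
wrist_force: [-0.0, -1.8, -0.9]
grip_width: 0.0598
```

carry_out([
  [[0.7,0,0],[0,0,0],60],
  [[0.3,0,0],[0,0,0],60],
])

```text
time: 20.62
eef_pos: [0.5826, 0.0163, -0.0051]
eef_rot: [0.0, 0.738, 0.675, 0.0]
wrist_force: [-0.1, -0.3, -0.7]
grip_width: 0.06
```

carry_out([
  [[0.7,0,0],[0,0,0],60],
  [[0.3,0,0],[0,0,0],60],
])

```text
time: 20.78
eef_pos: [0.5827, 0.0172, -0.0051]
eef_rot: [0.0, 0.738, 0.675, 0.0]
wrist_force: [0.8, -0.3, 0.0]
grip_width: 0.0599
```

carry_out([
  [[0.7,0,0],[0,0,0],60],
  [[0.3,0,0],[0,0,0],60],
])

```text
time: 20.95
eef_pos: [0.5827, 0.0182, -0.0051]
eef_rot: [0.0, 0.738, 0.675, -0.0]
wrist_force: [0.2, -0.6, -0.6]
grip_width: 0.0596
```

```bash
python3 b.py 15 2>/dev/null
```

```text
top centre [665.9  16.8] size [99.9 53.2] ang 89.3 hive-frame mm [-148.2  -86.1] pink [nan nan]
scene centre [631.8  50.7] size [27.2 63.4] ang 0.1 hive-frame mm [-117.4  -49.2] pink [-136.7   -9.7]
```

View pics/scenec_15.png

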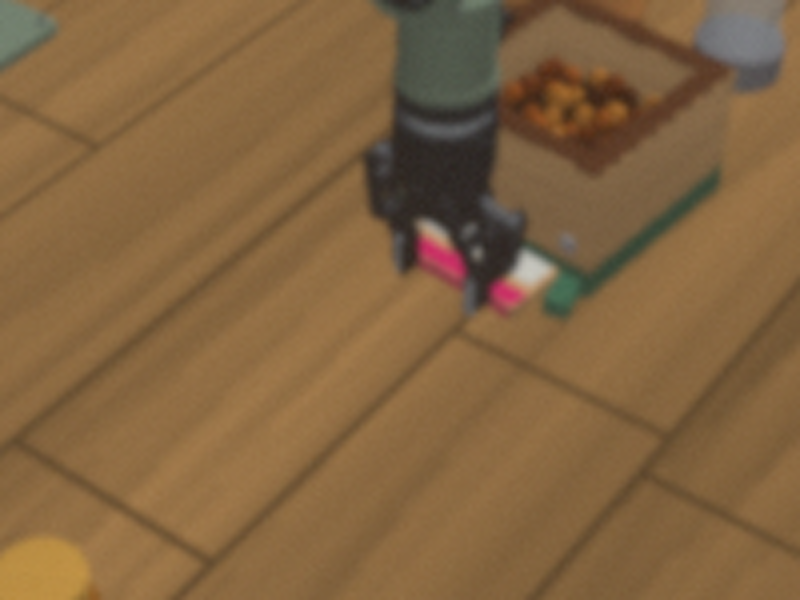

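carry_out([
  [[0.6,0,0],[0,0,0],60],
  [[0.4,0,0],[0,0,0],60],
])

```text
time: 21.22
eef_pos: [0.5828, 0.0189, -0.0051]
eef_rot: [0.0, 0.737, 0.675, -0.0]
wrist_force: [-0.0, -3.7, -0.1]
grip_width: 0.0601
```

carry_out([
  [[0.6,0,0],[0,0,0],60],
  [[0.4,0,0],[0,0,0],60],
])

```text
time: 21.38
eef_pos: [0.5826, 0.019, -0.0051]
eef_rot: [0.001, 0.737, 0.676, -0.001]
wrist_force: [-0.1, -8.5, 1.0]
grip_width: 0.06
```

carry_out([
  [[0.6,0,0],[0,0,0],60],
  [[0.4,0,0],[0,0,0],60],
])

```text
time: 21.55
eef_pos: [0.5825, 0.0191, -0.005]
eef_rot: [0.001, 0.737, 0.676, -0.001]
wrist_force: [-0.6, -11.1, 1.5]
grip_width: 0.06
```

The force rises to 11 N with no further travel, right at the predicted home position. I back straight off and up, then check.

carry_out([
  [[-3,0,0],[0,0,0],60],
  [[-10,0,0],[0,0,0],60],
  [[-20,0,0],[0,0,0],60],
  [[-20,0,-20],[0,0,0],60],
  [[-20,0,-30],[0,0,0],60],
  [[-25,0,-30],[0,0,0],60],
  [[-25,0,-30],[0,0,0],60],
  [[-25,0,-30],[0,0,0],60],
  [[-30,0,0],[0,0,0],60],
  [[0,0,0],[0,0,0],60],
])

```text
time: 22.38
eef_pos: [0.5684, -0.1611, 0.1376]
eef_rot: [0.003, 0.739, 0.674, 0.001]
wrist_force: [0.1, -0.1, -0.3]
grip_width: 0.0599
```

```bash
python3 b.py 16 2>/dev/null; python3 - <<'E'
from h import *
for n in('top','scene'):
    im=cv2.imread(f'pics/{n}_16.png');hsv=cv2.cvtColor(im,cv2.COLOR_BGR2HSV)
    m=((hsv[...,0]>160)&(hsv[...,1]>120)&(hsv[...,2]>120)).astype('uint8')
    c=proj(n,[.58,.035,.012])[0].astype(int);k=np.zeros_like(m);k[c[1]-30:c[1]+30,c[0]-30:c[0]+30]=1
    ct=max(cv2.findContours(m*k,0,1)[0],key=cv2.contourArea)
    r=cv2.minAreaRect((onz(n,ct.reshape(-1,2),.012)[:,:2]*1000).astype('float32'));b=cv2.boxPoints(r)/1000
    hu=np.array([np.cos(np.radians(85)),np.sin(np.radians(85))]);hn=np.array([-hu[1],hu[0]]);hc=np.array([.593,.172])
    print(n,r,np.round(np.c_[(b-hc)@hu,(b-hc)@hn]*1000,1).tolist())
E
```

```text
top centre [580.   50.9] size [ 47.9 111.9] ang 89.3 hive-frame mm [-121.8    2.4] pink [-132.    2.]
scene centre [585.   54.4] size [ 66.  115.6] ang 84.4 hive-frame mm [-117.9   -2.2] pink [-137.6   -4.8]
top ((579.7681884765625, 40.3619270324707), (19.17363739013672, 113.22362518310547), 84.78804016113281) [[-141.7, 58.4], [-142.1, -54.9], [-122.9, -54.9], [-122.5, 58.3]]
scene ((583.6005859375, 34.042938232421875), (25.698020935058594, 114.36843872070312), 84.71434783935547) [[-150.8, 54.6], [-151.4, -59.8], [-125.7, -59.9], [-125.1, 54.5]]
```

View pics/scenec_16.png

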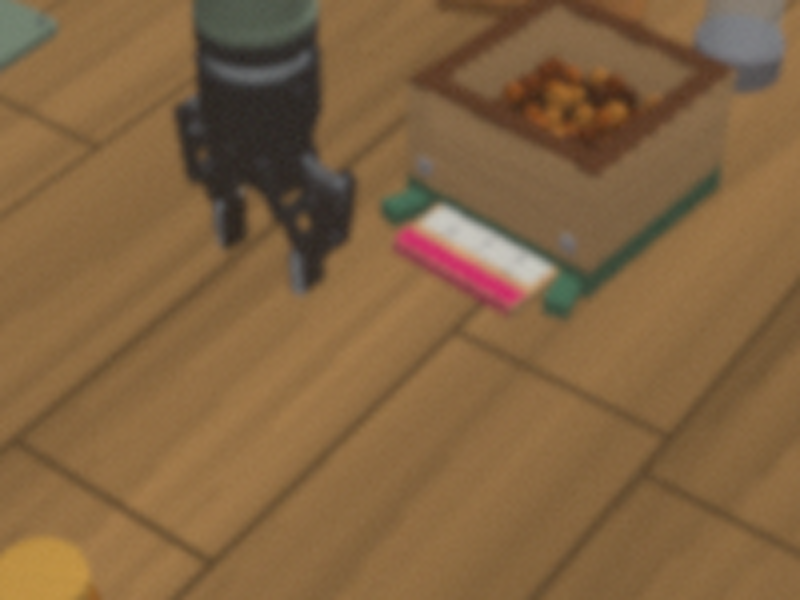

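View pics/topc_16.png

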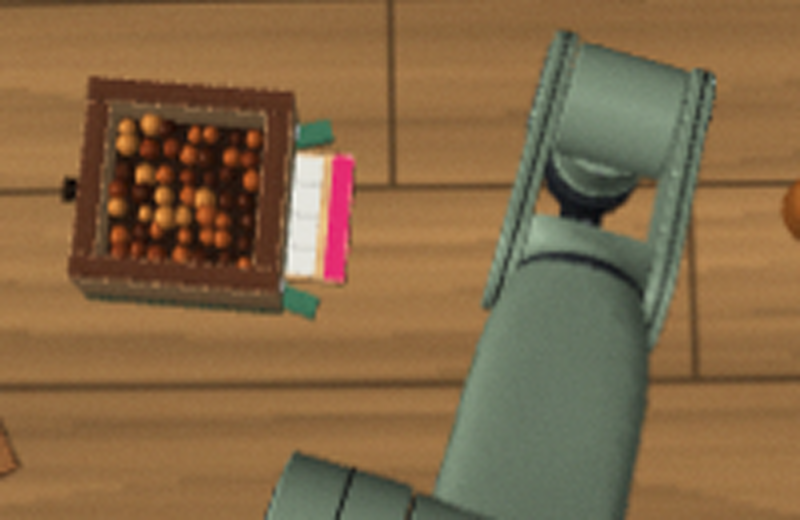

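```bash
python3 -c "
from cell import robot
print(robot.finish_job())"
```

```text
the job is handed in; nothing more can be done
None
```

I slid the board into the gap until it stopped at the back, then backed the hand off and up and handed the job in at about 22.5 s. No verdict was reported.

**How it went:** The board started about 10° out of line with the hive. I squared and centred it with three closed-finger pushes on its sides. Then I pushed the pink edge with both open fingertips, slowing to 1 mm steps at the end.

**Last checks:**
- **Against the stop:** the push force rose from about 1 N to 11 N with no further travel, where I had predicted home. I never read more than 11 N at the wrist.
- **Pink edge:** the top view puts it about 142 mm in front of the hive's centre and the scene view about 151 mm, against 145 mm expected. The scene figure probably includes the board's side face.
- **Alignment:** yaw is about 84.7°, against about 85° for the hive. The board is within about 2–3 mm of the tunnel's middle.
- **Surroundings:** the arm's path stayed clear of the bottle, jar, pick and cover, but I did not re-measure their positions. The wrist force showed no sign of the hand touching the hive.

**What disagreed:**
- **Fingertip height:** the tips stood about 20 mm higher than the stated reach. My first two side pushes passed over the board without moving it, so I set the height from the images instead.
- **Cameras:** the two views differ by about 5 mm from each other.

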